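# Hold a flask down in the sprung cradle of a vortex mixer

### The arm

A 6-joint arm with a two-finger parallel gripper is mounted at the origin on a cart in front of the work surface, level with it; the furniture and walls round the work are solid. World frame = base frame: x ahead of the robot, y to its left, z up, the work surface at z = 0. Lengths are in m, angles in rad, forces in N, time in s.
With the tool pointing down it reaches from about 0.35 to 0.975 m from the base axis. Payload 4.9 kg.
Tool frame: the origin (TCP) lies midway between the tips of the shut fingers; the grasp point (between the pads) lies ctrl.grip_point_offset behind it (ctrl.grip_point_offset is the distance from the TCP to the grasp point, in m); x points along the fingers, y is the direction in which the jaws open and shut, and the axes are right-handed (so a half turn about x gives the same grasp; the last joint's range is limited). The gripper opens to 85 mm and grips with 20 to 120 N. Pads are 22 mm wide; open, the fingers measure 114 mm over their backs; the gripper's body (76 mm by 85 mm) begins 54 mm behind the grasp point. The pads swing forward as they close: fully open they stand 13 mm farther back than shut.
Start: joints at [-1.253, 0.053, 1.613, -0, 1.476, -0.119], TCP at [0.264, -0.566, 0.231] pointing down, gripper open.
Joint ranges: [-3.01, 3.01], [-1.01, 2.22], [0.06, 2.58], [-1.02, 4.17], [0.09, 2.62], [-3.14, 3.14]. Speed limits (rad/s): [2.57, 2.57, 3.14, 3.14, 3.14, 3.14].

### API

Orientations are given as a rotation vector (axis times angle).
In Python, from station import ctrl gives the robot as it stands. The module is installed in compiled form; this text tells all that it offers.
- The arm moves only by the tool drive_tool, never from a script. Its argument "commands" is text: rows parted by semicolons, each of 5 numbers parted by spaces: the closure, from -1 (fully open) to 1 (shut), so that 0 is half open, then the shift along the tool's x, y, z in units of 40 mm (1.0 is 40 mm), then the turn about the tool's x in units of 5 degrees (1.0 is 5 degrees). A call has 1 to 8 rows; each row is the pose to reach, as a shift and turn from the pose commanded when the call began, along the tool's axes at that moment; what a row does not reach only later rows make up. A row lasts 1/12 s, in which the tool goes at most 41.7 mm and 7.16 degrees, less where a joint would pass 70% of its speed; a pose out of reach is approached as far as the arm can. A call with a gripper value outside its range is refused whole. The fingers move at their own pace and stop on an object; "newtons" is the grip in N (left out, the last holds). Time passes only in rows, so rows that repeat a pose let the fingers close. It gives the time, the measured TCP pose, the force and the opening at its end, in the units of the state.
- ctrl.get_obs(): the state, without advancing time (a new reading comes with each control period).
- ctrl.get_image(name): name is "side" or "top"; returns (picture, depth): 384x512x3 uint8, blue, green, red; 384x512 float32, m along the optical axis (not along the pixel's ray), 0 where there is no reading.
- ctrl.camera_info(name): a dict with "K" (3x3 intrinsics, pixels), "T" (4x4, takes a point from camera to world coordinates). Camera axes: x right, y down, z forward; pixel columns grow to the right and rows downward; lengths in m; the calibration is good to about 2 mm. A picture is of the moment at which its call begins. camera_info takes no time and is no camera call.
- ctrl.finish_job(): hands the job in, once; it reports no verdict.
The state is a dict: "t": time; "q": joint angles; "dq": joint speeds; "effort": joint torques, N m; "tool_pos": TCP position; "tool_rot": TCP orientation; "contact_force": force on the tool from outside, world axes, zero at the start; "wrist_torque": the same for the moment, N m; "opening": finger opening in m.
Only numpy, scipy, OpenCV 4.12 (cv2) and the standard library are available. Lean on these libraries where they do the work, as an engineer would, in place of code of your own. Each camera call takes 0.05 s, during which the arm holds its last target.

### The job

Mix the larger of the two stoppered round flasks: first wake the vortex mixer with a full push of the round button on its sloping front panel, then take that flask by the neck out of its cork ring, bring it upright to the mixer and press it straight down into the sprung ring cradle on top until the cradle is all the way down. Keep the smaller flask undisturbed, do not tip the larger one or ram the glass hard, and finish while still holding the flask by its neck and keeping the cradle pressed down.

Things in the scene. Friction and masses are not known exactly. Their poses are not given: they have to be found in the camera images.
- mixer: vortex mixer, fixed: white housing 166 mm deep (x), 120 wide (y). Origin on the bench under its middle, z up; turned up to 0.3 rad. Deck at z 85 mm; ahead of x = -5 mm a panel slopes down 15 degrees to its -x (robot) side, 64 mm high at the front. On the panel the start button (x -48, y +26) and a fixed speed knob (x -48, y -26, 34 across, 16 high); on the deck the ring cradle (axis x +34, y 0)
- start_button_top (a point): centre of the top face of the start button: pale metal round plunger 25 mm across, top slightly hollow, in a low steel bezel, standing 14 mm proud of the panel; of the panel's two round controls the left one seen from the robot (the other, a black knob with a pointer line, does nothing); z axis = out of the panel, 15 degrees from vertical, leaning to the mixer's -x
- start_button (a joint): stroke of the start button in m: 0 out, 0.006 fully in, along the inward normal of the panel; springs back; 1.8 N to start, 6 N at the bottom
- cradle_rim (a point): centre of the upper rim of the ring cradle, moves with it; at rest 130.5 mm above the bench. Black rubber ring 71 mm across, inside it a cone: 62 mm across at the rim, 41 mm at a depth of 14.5 mm, open below that to a depth of 24 mm. The larger flask's ball seats in the cone, its bottom then 23 mm below this point, its neck upright above it
- cradle (a joint): how far the cradle is pressed down, in m: 0 up, 0.012 fully down on its stop; straight down; spring with 4 N preload, 12.4 N at the bottom; springs back up
- flask: larger flask, amber glass, black stopper: ball 52 mm across; straight neck 22 mm across from 52 to 86 mm above the flask's bottom; lip 27 mm across at 86 to 92 mm; stopper to 108 mm; 85 to 170 g; round, so gripped from any side. Origin: lowest point of the ball; z up along the neck. Starts upright in a cork ring, its bottom 17 mm above the bench
- small_flask: the smaller flask, same shape and materials: ball 41 mm across, neck 18 mm across, 88 mm high. Origin: lowest point of the ball, 12 mm above the bench in its cork ring. To be left alone
- ring_a: loose cork ring, 84 mm across, 25 mm high, hole 39 mm, that holds the larger flask; origin: centre of its underside
- ring_b: loose cork ring of the same size that holds the smaller flask; origin: centre of its underside

How it is judged:
By the outcome, as a careful person would: the job done as asked, in the order asked, and still so for the second after the job is handed in, while the arm keeps its last pose, push and grip.
It also fails if it takes over 58 s, if anything falls off the work surface, if the arm or the gripper's body presses on something with over 40 N, if the wrist force passes 120 N, or if a joint passes its speed limit or range.

## Working session

There is one attempt and no reset: what is moved stays moved. The work goes in short steps, Python scripts to look and compute and a tool call to move; the robot and the scene stay as the last step left them, time stands still between calls to the robot, and variables do not carry over. Pictures are saved under pics/ and viewed, and the job is handed in when it is done.

Besides the shell and the picture viewer there is one more tool, called after "Call:" as name(argument=value, ...), one argument or row to a line, values as JSON. drive_tool: Moves the arm, as the interface text tells. Its arguments: {"type":"object","properties":{"commands":{"type":"string"},"newtons":{"type":"number"}},"required":["commands"]}

```bash
mkdir -p pics; ls
cat > h.py <<'E'
import numpy as np, cv2
from station import ctrl
from scipy.spatial.transform import Rotation as R
def grab(tag):
    out={}
    for n in("side","top"):
        im,d=ctrl.get_image(n); cv2.imwrite(f"pics/{n}_{tag}.png",im); np.savez(f"pics/{n}_{tag}.npz",im=im,d=d); out[n]=(im,d)
    return out
def ray(n,u,v):
    c=ctrl.camera_info(n);K=np.array(c["K"]);T=np.array(c["T"])
    return T[:3,3],T[:3,:3]@np.linalg.inv(K)@np.array([u,v,1.])
def onplane(n,u,v,z):
    o,r=ray(n,u,v); return o+r*(z-o[2])/r[2]
def cloud(n,d):
    c=ctrl.camera_info(n);K=np.array(c["K"]);T=np.array(c["T"])
    v,u=np.mgrid[:d.shape[0],:d.shape[1]]
    p=np.stack([(u-K[0,2])/K[0,0]*d,(v-K[1,2])/K[1,1]*d,d],-1)
    return p@T[:3,:3].T+T[:3,3]
E
python3 - <<'E'
from h import *
np.set_printoptions(precision=4,suppress=True)
grab("a")
o=ctrl.get_obs();print(o, ctrl.grip_point_offset)
print(R.from_rotvec(o["tool_rot"]).as_matrix())
for n in("side","top"):print(ctrl.camera_info(n))
E
```

```text
pics
{'t': 0.1, 'q': array([-1.253 ,  0.0533,  1.6141,  0.    ,  1.476 , -0.119 ]), 'dq': array([-0.0005, -0.0003, -0.0028,  0.0005, -0.001 ,  0.0004]), 'effort': array([  0.0014, -39.4907, -37.1363,  -0.0001,   0.0039,  -0.    ]), 'tool_pos': array([ 0.2642, -0.5658,  0.2302]), 'tool_rot': array([ 1.9803,  0.4414, -1.9806]), 'contact_force': array([-0.3591, -0.0069,  0.0041]), 'wrist_torque': array([ 0.0097,  0.0631, -0.0149]), 'opening': 0.08549950995575423} 0.0187
[[-0.0006  0.423  -0.9061]
 [ 0.0018 -0.9061 -0.423 ]
 [-1.     -0.0019 -0.0002]]
{'K': array([[377.1617,   0.    , 249.576 ],
       [  0.    , 377.1617, 191.9828],
       [  0.    ,   0.    ,   1.    ]]), 'T': array([[-0.8813, -0.24  ,  0.4071,  0.1042],
       [-0.4722,  0.4782, -0.7405,  0.7455],
       [-0.017 , -0.8448, -0.5348,  0.6261],
       [ 0.    ,  0.    ,  0.    ,  1.    ]])}
{'K': array([[381.5375,   0.    , 256.5415],
       [  0.    , 381.5375, 190.1302],
       [  0.    ,   0.    ,   1.    ]]), 'T': array([[ 0.0271, -0.9978,  0.061 ,  0.4508],
       [-0.9991, -0.029 , -0.0305,  0.0822],
       [ 0.0322, -0.0601, -0.9977,  0.9503],
       [ 0.    ,  0.    ,  0.    ,  1.    ]])}
```

View pics/side_a.png

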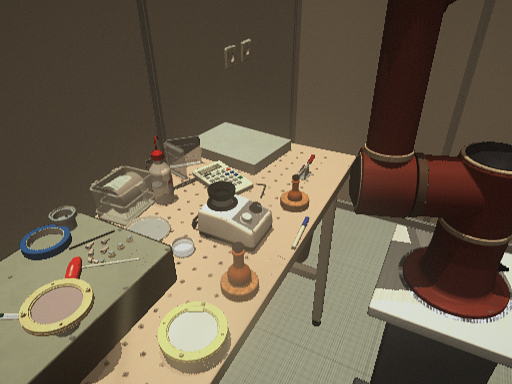

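View pics/top_a.png

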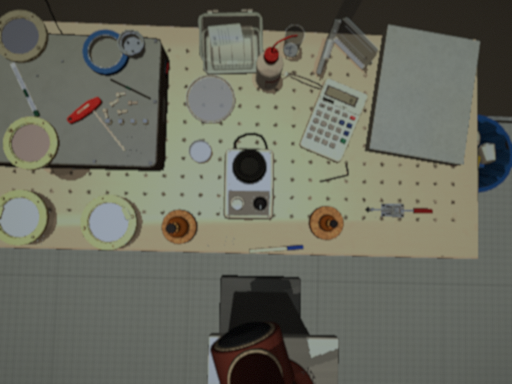

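The top view shows the mixer at about (249,182), with the pale button at (237,203), the black knob at (260,203) and the cradle at (249,166). The two flasks are at (179,227) and (326,223). Next I'll measure all of these.

Run:
```python
from h import *
np.set_printoptions(precision=4,suppress=True)
im=cv2.imread("pics/top_a.png")
crop=im[120:260,140:370]; cv2.imwrite("pics/top_a_c.png",cv2.resize(crop,None,fx=3.4,fy=3.4,interpolation=cv2.INTER_CUBIC))
ims=cv2.imread("pics/side_a.png")
cv2.imwrite("pics/side_a_c.png",cv2.resize(ims[165:305,180:330],None,fx=4,fy=4,interpolation=cv2.INTER_CUBIC))
d=np.load("pics/top_a.npz")["d"]; P=cloud("top",d)
for u,v in((179,227),(326,223)):
    w=P[v-22:v+22,u-22:u+22].reshape(-1,3); print(u,v,"max z",np.sort(w[:,2])[-8:])
    for lo,hi in((.02,.03),(.04,.06),(.06,1)):
        s=w[(w[:,2]>lo)&(w[:,2]<hi)]; print(lo,len(s),s.mean(0),s.min(0),s.max(0))
print("button",P[203,237],"knob",P[203,260],"cradle",P[166,249],P[150,249],P[182,249])
d=np.load("pics/side_a.npz")["d"]; S=cloud("side",d)
for u,v in((240,270),(295,195)):
    w=S[v-35:v+30,u-20:u+20].reshape(-1,3); w=w[w[:,2]>.02]
    print(w[np.argsort(w[:,2])[-6:]]); s=w[(w[:,2]<.027)]; print(s.mean(0),s.min(0),s.max(0))
```

```text
179 227 max z [0.1268 0.1283 0.9503 0.9503 0.9503 0.9503 0.9503 0.9503]
0.02 546 [0.4148 0.2362 0.0245] [0.3724 0.1994 0.0201] [0.4543 0.2792 0.0297]
0.04 176 [0.4157 0.2321 0.0536] [0.3881 0.214  0.0411] [0.4398 0.2627 0.06  ]
0.06 219 [0.4161 0.231  0.1213] [0.3964 0.0822 0.0601] [0.4508 0.2529 0.9503]
326 223 max z [0.9503 0.9503 0.9503 0.9503 0.9503 0.9503 0.9503 0.9503]
0.02 654 [ 0.4324 -0.1169  0.0243] [ 0.3908 -0.16    0.02  ] [ 0.4738 -0.0781  0.0297]
0.04 97 [ 0.4325 -0.1123  0.0455] [ 0.4158 -0.1308  0.0401] [ 0.4495 -0.0993  0.0587]
0.06 104 [ 0.435  -0.0919  0.199 ] [ 0.4222 -0.1296  0.0623] [0.4508 0.0822 0.9503]
button [0.4731 0.0991 0.09  ] knob [0.4746 0.0473 0.0892] cradle [0.5554 0.0747 0.1086] [0.5874 0.0759 0.1309] [0.5213 0.0735 0.0908]
[[0.1042 0.7455 0.6261]
 [0.1042 0.7455 0.6261]
 [0.1042 0.7455 0.6261]
 [0.1042 0.7455 0.6261]
 [0.1042 0.7455 0.6261]
 [0.1042 0.7455 0.6261]]
[0.4118 0.2423 0.025 ] [0.372  0.0954 0.02  ] [0.5308 0.2797 0.027 ]
[[0.1042 0.7455 0.6261]
 [0.1042 0.7455 0.6261]
 [0.1042 0.7455 0.6261]
 [0.1042 0.7455 0.6261]
 [0.1042 0.7455 0.6261]
 [0.1042 0.7455 0.6261]]
[ 0.4275 -0.1149  0.0251] [ 0.3903 -0.3027  0.0204] [ 0.4755 -0.0774  0.027 ]
```

View pics/top_a_c.png

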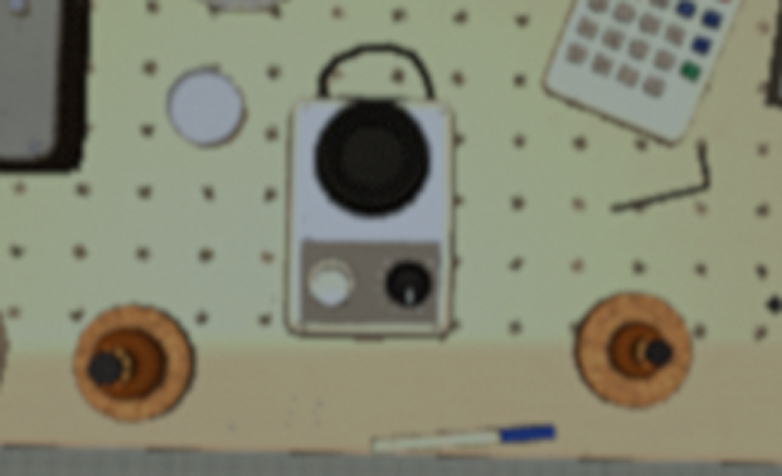

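View pics/side_a_c.png

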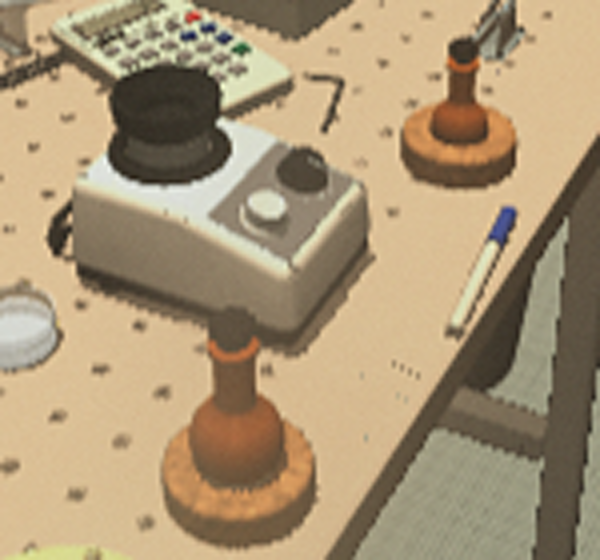

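Run:
```python
from h import *
np.set_printoptions(precision=4,suppress=True)
def blob(n,mask,box,z,name):
    m=np.zeros_like(mask);x0,y0,x1,y1=box;m[y0:y1,x0:x1]=mask[y0:y1,x0:x1]
    cs,_=cv2.findContours(m,cv2.RETR_EXTERNAL,cv2.CHAIN_APPROX_NONE)
    c=max(cs,key=cv2.contourArea);(u,v),(a,b),_=cv2.fitEllipse(c)
    print(n,name,"px",round(u,1),round(v,1),"ax",round(a,1),round(b,1),"->",onplane(n,u,v,z));return c
im=cv2.imread("pics/top_a.png");hsv=cv2.cvtColor(im,cv2.COLOR_BGR2HSV);V=hsv[...,2]
print(im[228,171],im[227,179],im[227,190],im[203,237],im[196,232],im[166,235],im[182,249])
dark=((V<55)*255).astype(np.uint8)
blob("top",dark,(162,216,178,240),.125,"stopper")
blob("top",dark,(326,214,342,234),.100,"small stopper")
blob("top",dark,(228,148,272,186),.1305,"cradle")
br=((V>135)&(hsv[...,1]<60)).astype(np.uint8)*255
blob("top",br,(229,193,247,214),.087,"button")
blob("top",dark,(250,193,272,212),.087,"knob")
s=cv2.imread("pics/side_a.png");hs=cv2.cvtColor(s,cv2.COLOR_BGR2HSV)
d=np.load("pics/top_a.npz")["d"];P=cloud("top",d)
ring=((P[...,2]>.02)&(P[...,2]<.13)).astype(np.uint8)*255
blob("top",ring,(155,205,202,250),.025,"ringA");blob("top",ring,(302,200,350,245),.025,"ringB")
h=((P[...,2]>.05)&(P[...,2]<.15)).astype(np.uint8)*255
cr=((P[...,2]>.122)&(P[...,2]<.14)).astype(np.uint8)*255
blob("top",cr,(225,140,275,190),.1305,"cradle depth")
w=P[140:190,225:275].reshape(-1,3);w=w[(w[:,2]>.122)&(w[:,2]<.14)];print((w.min(0)+w.max(0))/2,w.mean(0))
m=np.zeros_like(h);m[140:222,220:276]=h[140:222,220:276]
c=max(cv2.findContours(m,0,1)[0],key=cv2.contourArea);print("housing rect px",cv2.minAreaRect(c))
# deck-level housing
w=P[140:222,220:276].reshape(-1,3);w=w[(w[:,2]>.05)&(w[:,2]<.15)]
print("housing rect m",cv2.minAreaRect(w[:,:2].astype(np.float32)))
```

```text
[34 36 39] [12 30 50] [ 60 101 137] [152 160 151] [86 96 99] [16 20 21] [20 20 20]
top stopper px 170.8 228.0 ax 8.2 8.7 -> [0.4149 0.2383 0.125 ]
top small stopper px 333.0 223.3 ax 6.2 6.7 -> [ 0.4335 -0.1169  0.1   ]
top cradle px 249.0 166.1 ax 31.8 32.7 -> [0.5525 0.0749 0.1305]
top button px 236.5 203.9 ax 8.3 10.5 -> [0.4712 0.1004 0.087 ]
top knob px 259.8 202.7 ax 11.9 12.5 -> [0.4753 0.0477 0.087 ]
top ringA px 178.5 226.7 ax 33.5 33.9 -> [0.4141 0.2391 0.025 ]
top ringB px 326.3 223.0 ax 32.8 33.4 -> [ 0.4324 -0.118   0.025 ]
top cradle depth px 249.1 164.7 ax 31.4 31.8 -> [0.5556 0.0747 0.1305]
[0.5563 0.0748 0.1278] [0.5562 0.0752 0.128 ]
housing rect px ((248.5, 182.99996948242188), (48.99999237060547, 69.99998474121094), -0.0)
housing rect m ((0.5209612846374512, 0.07412058115005493), (0.16261154413223267, 0.11579112708568573), 1.544480323791504)
```

The left flask, A, is the larger one: its stopper top is at z≈0.125, against about 0.10 for the other. The mixer's yaw is about 0. First move: shut the fingers, square the tool to the world axes and go halfway to the button.

Call:
drive_tool(
  commands="1 0 -6.5 -5.8 5; 1 0 -6.5 -5.8 5; 1 0 -6.5 -5.8 5; 1 0 -6.5 -5.8 5; 1 0 -6.5 -5.8 5; 1 0 -6.5 -5.8 5; 1 0 -6.5 -5.8 5; 1 0 -6.5 -5.8 5",
  newtons=40,
)

```text
t: 0.77
tool_pos: [0.3601, -0.245, 0.2308]
tool_rot: [-2.221, -0.0, 2.221]
contact_force: [0.8, -0.2, 1.4]
opening: 0.0002
```

Call:
drive_tool(
  commands="1 0 -8.3 -2.5 0; 1 0 -8.3 -2.5 0; 1 0 -8.3 -2.5 0; 1 0 -8.3 -2.5 0; 1 0 -8.3 -2.5 0; 1 0 -8.3 -2.5 0; 1 0 -8.3 -2.5 0; 1 0 -8.3 -2.5 0",
)

```text
t: 1.43
tool_pos: [0.4561, 0.0744, 0.231]
tool_rot: [2.221, 0.001, -2.221]
contact_force: [0.8, 0.1, 0.1]
opening: 0.0001
```

Call:
drive_tool(
  commands="1 1.25 0 0 0; 1 2.5 0 0 0; 1 3.1 0 0 0; 1 3.1 0 0 0; 1 3.1 0 0 0",
)

```text
t: 1.85
tool_pos: [0.4539, 0.0722, 0.1049]
tool_rot: [2.214, 0.001, -2.229]
contact_force: [-0.1, 0.2, 1.9]
opening: 0.0002
```

Run:
```python
from h import *
g=grab("b");print(ctrl.get_obs()["tool_pos"])
a=cv2.resize(g["top"][0][140:240,190:310],(480,400),interpolation=2);b=cv2.resize(g["side"][0][130:270,170:310],(400,400),interpolation=2)
cv2.imwrite("pics/b2.png",cv2.resize(np.hstack([a,b]),(790,360)))
```

```text
[0.4578926  0.07196399 0.10988751]
```

View pics/b2.png

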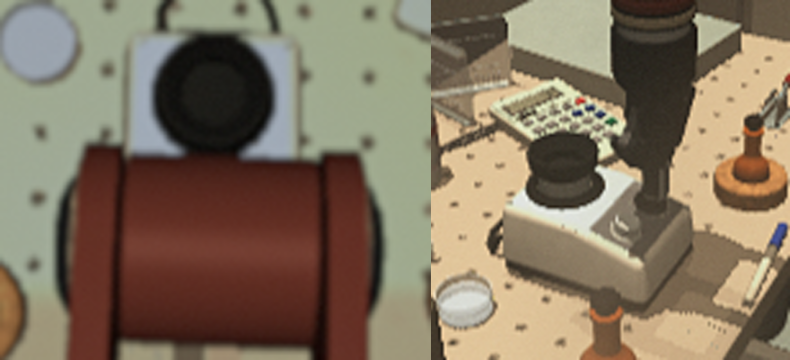

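The side view shows the shut fingers between the button and the knob, short of the button. I'll shift about 28 mm in +y.

Call:
drive_tool(
  commands="1 0 -0.7 -0.18 0; 1 0 -0.7 -0.18 0; 1 0.3 -0.7 -0.18 0; 1 0.3 -0.7 -0.18 0; 1 0.3 -0.7 -0.18 0; 1 0.3 -0.7 -0.18 0; 1 0.3 -0.7 -0.18 0",
)

```text
t: 2.53
tool_pos: [0.4636, 0.0997, 0.0957]
tool_rot: [-2.222, 0.0, 2.221]
contact_force: [0.1, -0.5, -1.1]
opening: 0.0002
```

Run:
```python
from h import *
im,d=ctrl.get_image("side")
cv2.imwrite("pics/c.png",cv2.resize(im[130:270,170:310],(600,600),interpolation=2));print(ctrl.get_obs()["tool_pos"],ctrl.get_obs()["contact_force"])
```

```text
[0.46357803 0.09977814 0.09561175] [0.22699687 0.23233337 0.14086743]
```

View pics/c.png

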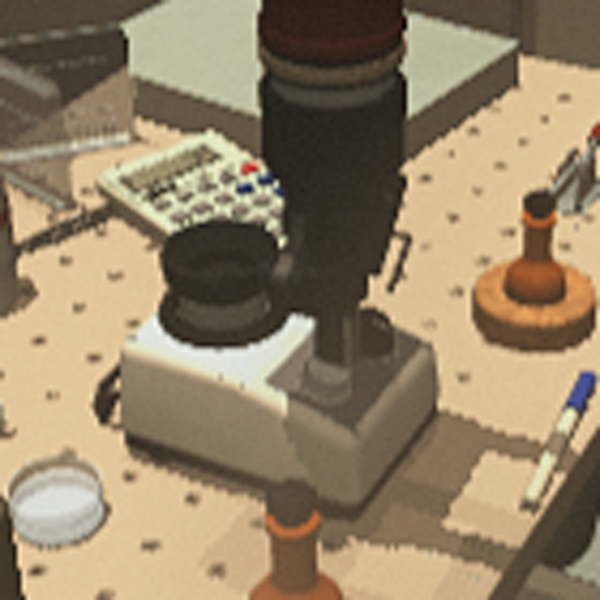

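The fingers are right over the button, so I'll press in small steps.

Call:
drive_tool(
  commands="1 0.08 0 0 0; 1 0.15 0 0 0; 1 0.2 0 0 0; 1 0.2 0 0 0; 1 0.2 0 0 0",
)

```text
t: 3.0
tool_pos: [0.4633, 0.1001, 0.0873]
tool_rot: [2.22, 0.0, -2.222]
contact_force: [-0.7, -0.2, 1.0]
opening: 0.0001
```

Call:
drive_tool(
  commands="1 0.05 0 0 0; 1 0.1 0 -0.01 0; 1 0.1 0 -0.02 0; 1 0.1 0 -0.02 0",
)

```text
t: 3.33
tool_pos: [0.4643, 0.1001, 0.0835]
tool_rot: [2.221, 0.0, -2.221]
contact_force: [-1.5, -2.0, 3.4]
opening: 0.0002
```

Call:
drive_tool(
  commands="1 0.05 0 -0.01 0; 1 0.1 0 -0.02 0; 1 0.1 0 -0.02 0; 1 0.1 0 -0.02 0",
)

```text
t: 3.67
tool_pos: [0.4651, 0.1001, 0.081]
tool_rot: [2.22, 0.0, -2.222]
contact_force: [-7.8, -1.6, 13.3]
opening: -0.0001
```

Call:
drive_tool(
  commands="1 0.03 0 -0.01 0; 1 0.05 0 -0.01 0; 1 0.05 0 -0.01 0; 1 0.05 0 -0.01 0",
)

```text
t: 4.0
tool_pos: [0.4653, 0.1002, 0.0806]
tool_rot: [2.218, 0.0, -2.224]
contact_force: [-15.1, -2.0, 24.9]
opening: -0.0001
```

The force climbs from about 4 N to 25 N with almost no further travel, after about 6.2 mm from the contact height. The button has bottomed. Now lift, open and go above the larger flask.

Call:
drive_tool(
  commands="1 -0.5 0 0 0; 1 -1.5 0 0 0; -1 -2.5 0 0 0; -1 -3.5 0 0 0; -1 -3.5 0 0 0; -1 -3.5 0 0 0",
)

```text
t: 4.5
tool_pos: [0.4673, 0.1004, 0.2203]
tool_rot: [-2.229, -0.001, 2.214]
contact_force: [0.2, -0.4, -0.1]
opening: 0.0483
```

Call:
drive_tool(
  commands="-1 0 -1 0.35 0; -1 0 -2 0.7 0; -1 0 -3 1.1 0; -1 0 -3.47 1.27 0; -1 0 -3.47 1.27 0; -1 0 -3.47 1.27 0; -1 0 -3.47 1.27 0",
)

```text
t: 5.08
tool_pos: [0.414, 0.2384, 0.2155]
tool_rot: [2.218, -0.001, -2.223]
contact_force: [1.0, -0.4, 0.1]
opening: 0.0856
```

Run:
```python
from h import *
np.set_printoptions(precision=4,suppress=True)
im,d=ctrl.get_image("side")
cv2.imwrite("pics/d.png",cv2.resize(im[130:310,170:310],(560,600),interpolation=2));o=ctrl.get_obs();print(o["tool_pos"],o["contact_force"],o["opening"])
```

```text
[0.4144 0.2381 0.2159] [ 0.2352 -0.2144  0.1692] 0.0853917093238862
```

View pics/d.png

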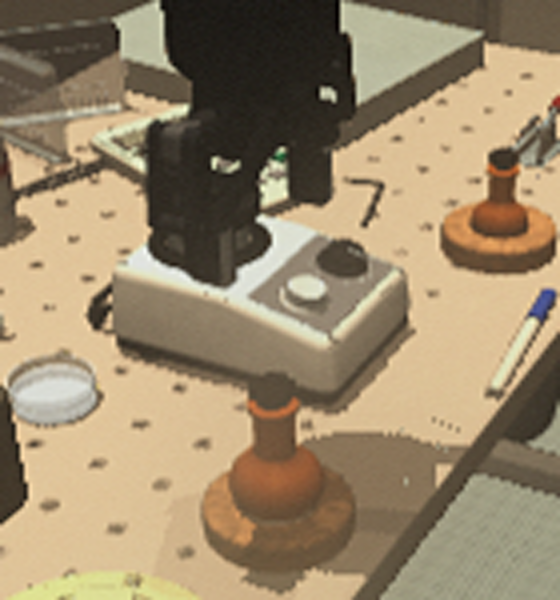

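The fingers are open above the larger flask, which hasn't moved. Descending.

Call:
drive_tool(
  commands="-1 0.9 0 0 0; -1 1.8 0 0 0; -1 2.6 0 0 0; -1 3.2 0 0 0; -1 3.6 0 0 0; -1 3.7 0 0 0; -1 3.7 0 0 0",
)

```text
t: 5.72
tool_pos: [0.4138, 0.2375, 0.0676]
tool_rot: [-2.218, 0.003, 2.225]
contact_force: [0.1, 0.1, -0.2]
opening: 0.0857
```

Call:
drive_tool(
  commands="0.2 0 0 0 0; 0.3 0 0 0 0; 0.35 0 0 0 0; 0.4 0 0 0 0; 0.45 0 0 0 0; 0.5 0 0 0 0; 0.55 0 0 0 0; 0.6 0 0 0 0",
  newtons=30,
)

```text
t: 6.38
tool_pos: [0.4152, 0.2392, 0.0702]
tool_rot: [2.223, 0.001, -2.22]
contact_force: [-0.3, 0.5, 5.3]
opening: 0.0252
```

Call:
drive_tool(
  commands="0.65 0 0 0 0; 0.7 0 0 0 0; 0.75 0 0 0 0; 0.8 0 0 0 0; 1 0 0 0 0; 1 0 0 0 0; 1 0 0 0 0; 1 0 0 0 0",
)

```text
t: 7.05
tool_pos: [0.4152, 0.2392, 0.0701]
tool_rot: [-2.223, -0.001, 2.22]
contact_force: [0.2, -1.6, 5.8]
opening: 0.0255
```

Run:
```python
from h import *
np.set_printoptions(precision=4,suppress=True)
im,d=ctrl.get_image("side")
cv2.imwrite("pics/e.png",cv2.resize(im[170:310,170:310],(600,600),interpolation=2));o=ctrl.get_obs();print(o["tool_pos"],o["contact_force"],o["opening"])
```

```text
[0.4152 0.2392 0.0701] [-0.1294  0.1085  6.111 ] 0.025688947954251317
```

View pics/e.png

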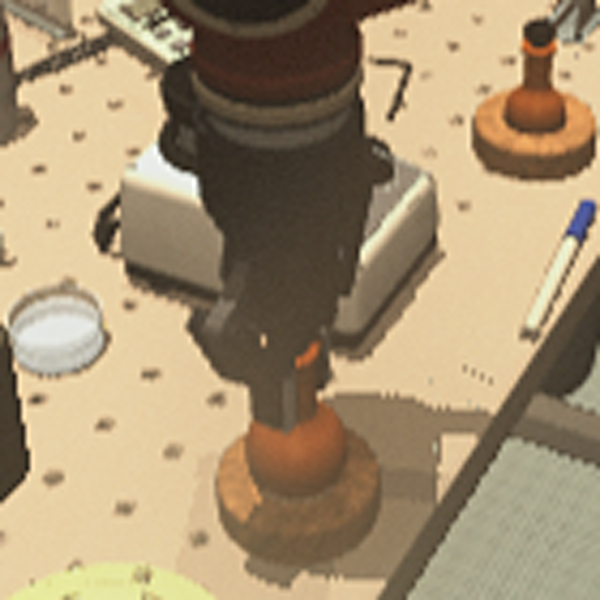

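Opening stopped at 25.6 mm with 6 N upward, so the tips are riding on the ball's shoulder and not on the neck. I'll open a little, go up and grip again.

Call:
drive_tool(
  commands="0.5 0 0 0 0; 0.4 0 0 0 0; 0.4 -0.1 0 0 0; 0.4 -0.12 0 0 0; 0.4 -0.12 0 0 0",
)

```text
t: 7.52
tool_pos: [0.414, 0.2388, 0.0736]
tool_rot: [2.22, 0.0, -2.222]
contact_force: [1.5, -0.5, -1.7]
opening: 0.0254
```

Call:
drive_tool(
  commands="0.5 0 0 0 0; 0.55 0 0 0 0; 0.6 0 0 0 0; 0.65 0 0 0 0; 0.7 0 0 0 0; 0.8 0 0 0 0; 1 0 0 0 0; 1 0 0 0 0",
)

```text
t: 8.18
tool_pos: [0.4146, 0.239, 0.0741]
tool_rot: [2.221, 0.001, -2.221]
contact_force: [-0.2, 0.4, -1.4]
opening: 0.0253
```

Run:
```python
from h import *
np.set_printoptions(precision=4,suppress=True)
im,d=ctrl.get_image("side")
cv2.imwrite("pics/f.png",cv2.resize(im[220:310,200:290],(600,600),interpolation=2));o=ctrl.get_obs();print(o["tool_pos"],o["contact_force"],o["opening"])
```

```text
[0.4146 0.2389 0.0741] [-0.2483 -0.0955 -1.6128] 0.02537753266698009
```

View pics/f.png

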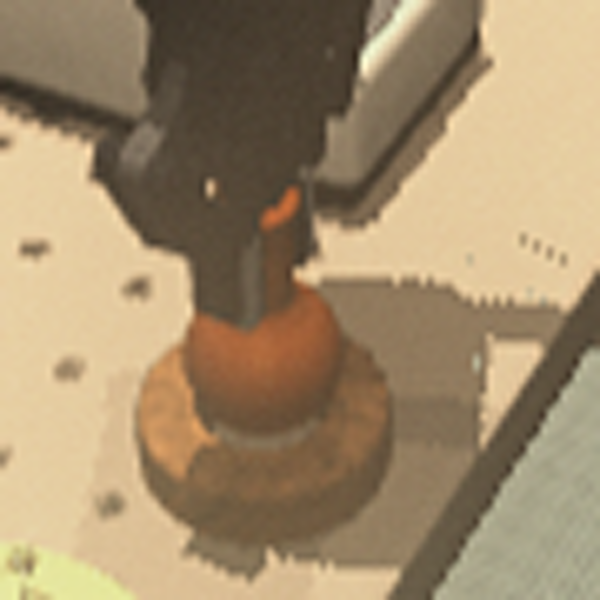

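A bright gap shows under the ball at (265,435): the flask came up about 4 mm with the fingers. I'll set it back in its ring, open wider, go 4 mm higher relative to it, then grip again.

Call:
drive_tool(
  commands="1 0.04 0 0 0; 1 0.08 0 0 0; 1 0.1 0 0 0; 1 0.1 0 0 0; 0.4 0.1 0 0 0; 0.3 0.1 0 0 0; 0.2 0.1 0 0 0; 0.1 0.1 0 0 0",
)

```text
t: 8.9
tool_pos: [0.4143, 0.2389, 0.0699]
tool_rot: [2.22, 0.0, -2.222]
contact_force: [0.6, 0.5, -1.0]
opening: 0.0384
```

Call:
drive_tool(
  commands="0.1 0 0 0 0; 0.1 -0.1 0 0 0; 0.1 -0.1 0 0 0; 0.1 -0.1 0 0 0; 0.1 -0.1 0 0 0",
)

```text
t: 9.32
tool_pos: [0.4147, 0.239, 0.0743]
tool_rot: [2.222, 0.001, -2.221]
contact_force: [-0.6, 0.5, -0.4]
opening: 0.038
```

Run:
```python
from h import *
np.set_printoptions(precision=4,suppress=True)
im,d=ctrl.get_image("side")
cv2.imwrite("pics/g.png",cv2.resize(im[220:310,200:290],(600,600),interpolation=2));o=ctrl.get_obs();print(o["tool_pos"],o["contact_force"],o["opening"])
```

```text
[0.4146 0.239  0.0742] [-0.197  -0.1962  0.2148] 0.03865415554730689
```

View pics/g.png

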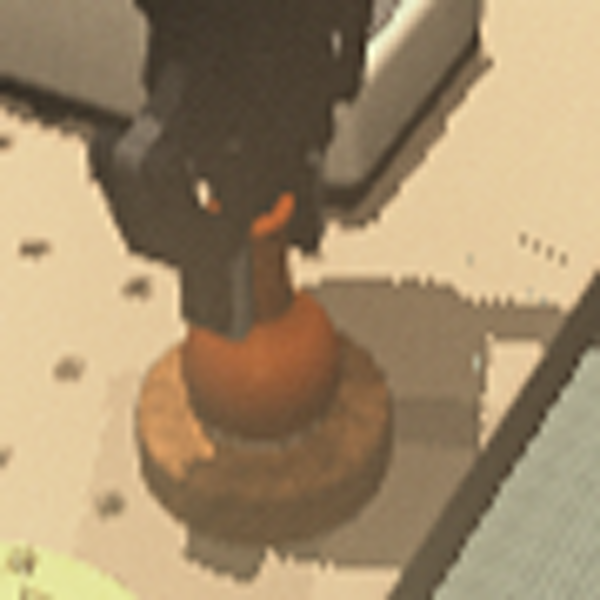

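The flask is down in its ring again, with the lip at about (275,213), slightly lower than before. Closing here.

Call:
drive_tool(
  commands="0.2 0 0 0 0; 0.3 0 0 0 0; 0.4 0 0 0 0; 0.45 0 0 0 0; 0.5 0 0 0 0; 0.55 0 0 0 0; 0.7 0 0 0 0; 1 0 0 0 0",
)

```text
t: 10.03
tool_pos: [0.4146, 0.239, 0.0741]
tool_rot: [2.221, 0.001, -2.221]
contact_force: [-0.4, -0.5, 0.8]
opening: 0.0252
```

Call:
drive_tool(
  commands="1 0 0 0 0; 1 0 0 0 0",
)

```text
t: 10.2
tool_pos: [0.4146, 0.2389, 0.0741]
tool_rot: [2.221, 0.001, -2.221]
contact_force: [-1.2, 0.3, -0.0]
opening: 0.0255
```

Run:
```python
from h import *
np.set_printoptions(precision=4,suppress=True)
im,d=ctrl.get_image("side")
cv2.imwrite("pics/i.png",cv2.resize(im[220:310,200:290],(600,600),interpolation=2));o=ctrl.get_obs();print(o["tool_pos"],o["contact_force"],o["opening"])
P=cloud("side",d)
for u in range(228,249,2):
  print(u,[f"{v}:{P[v,u,0]:.3f},{P[v,u,1]:.3f},{P[v,u,2]:.3f}" for v in range(244,276,3)])
```

```text
[0.4146 0.2389 0.0741] [1.4035 0.9784 1.0659] 0.02512262774425494
228 ['244:0.405,0.287,0.166', '247:0.402,0.292,0.163', '250:0.403,0.291,0.154', '253:0.403,0.292,0.148', '256:0.406,0.287,0.135', '259:0.482,0.172,0.002', '262:0.478,0.180,0.001', '265:0.473,0.188,-0.000', '268:0.436,0.246,0.056', '271:0.432,0.252,0.054', '274:0.430,0.256,0.050']
230 ['244:0.417,0.261,0.141', '247:0.422,0.253,0.126', '250:0.404,0.283,0.148', '253:0.403,0.285,0.143', '256:0.403,0.285,0.134', '259:0.417,0.264,0.104', '262:0.418,0.264,0.095', '265:0.417,0.265,0.089', '268:0.428,0.250,0.063', '271:0.425,0.255,0.060', '274:0.422,0.260,0.057']
232 ['244:0.413,0.260,0.142', '247:0.421,0.249,0.123', '250:0.413,0.261,0.127', '253:0.403,0.277,0.136', '256:0.403,0.279,0.130', '259:0.403,0.279,0.123', '262:0.413,0.263,0.097', '265:0.414,0.262,0.088', '268:0.423,0.249,0.064', '271:0.420,0.255,0.062', '274:0.418,0.259,0.058']
234 ['244:0.407,0.262,0.146', '247:0.407,0.263,0.140', '250:0.407,0.264,0.132', '253:0.406,0.265,0.126', '256:0.408,0.262,0.115', '259:0.407,0.265,0.109', '262:0.408,0.264,0.100', '265:0.409,0.
[... 1346 characters left out ...]
7,0.225,0.076', '262:0.442,0.165,0.004', '265:0.403,0.233,0.068', '268:0.400,0.239,0.066', '271:0.397,0.244,0.062', '274:0.396,0.247,0.057']
246 ['244:0.404,0.221,0.116', '247:0.404,0.220,0.108', '250:0.405,0.219,0.098', '253:0.404,0.222,0.092', '256:0.405,0.220,0.082', '259:0.445,0.151,0.001', '262:0.439,0.161,0.001', '265:0.402,0.226,0.063', '268:0.398,0.234,0.063', '271:0.395,0.239,0.060', '274:0.393,0.244,0.056']
248 ['244:0.450,0.130,0.030', '247:0.451,0.128,0.019', '250:0.454,0.123,0.003', '253:0.449,0.132,0.003', '256:0.445,0.141,0.002', '259:0.440,0.150,0.002', '262:0.434,0.160,0.003', '265:0.429,0.169,0.003', '268:0.396,0.228,0.058', '271:0.392,0.236,0.058', '274:0.390,0.240,0.054']
```

View pics/i.png

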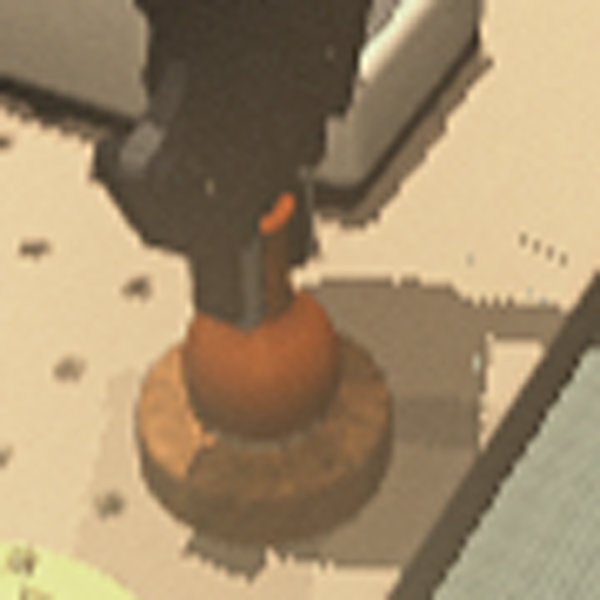

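The tips end at z≈0.074, just above the ball, so the pads lie along the neck and also reach the lip. That explains 25.4 mm. Two heights gave the same reading, there is no residual force, and the grip centre is at neck height. I'll keep this grip and refine the cradle position from the side view.

Run:
```python
from h import *
np.set_printoptions(precision=4,suppress=True)
for n in("side","top"):
    d=np.load(f"pics/{n}_a.npz")["d"];P=cloud(n,d).reshape(-1,3)
    for lo,hi in((.126,.134),(.122,.136)):
        s=P[(P[:,2]>lo)&(P[:,2]<hi)&(np.hypot(P[:,0]-.556,P[:,1]-.075)<.045)]
        c,r=cv2.minEnclosingCircle(s[:,:2].astype(np.float32));print(n,lo,len(s),s.mean(0),c,r)
im=cv2.imread("pics/side_a.png");V=cv2.cvtColor(im,cv2.COLOR_BGR2HSV)[...,2]
d=np.load("pics/side_a.npz")["d"];P=cloud("side",d)
m=((V<60)&(P[...,2]>.1)&(P[...,2]<.15)).astype(np.uint8)*255;m[:,:190]=0;m[:,260:]=0;m[:170]=0;m[220:]=0
ys,xs=np.nonzero(m);print(xs.min(),xs.max(),ys.min(),ys.max())
# rim silhouette: left/right/top extremes of rim
mm=((P[...,2]>.124)&(P[...,2]<.137)&(np.hypot(P[...,0]-.556,P[...,1]-.075)<.05)).astype(np.uint8)*255
c=max(cv2.findContours(mm,0,1)[0],key=cv2.contourArea);e=cv2.fitEllipse(cv2.convexHull(c));print(e,onplane("side",*e[0],.1295))
```

```text
side 0.126 203 [0.5557 0.0744 0.13  ] (0.5542177557945251, 0.07335220277309418) 0.03668838366866112
side 0.122 288 [0.5554 0.0737 0.1282] (0.5542177557945251, 0.07335220277309418) 0.03668838366866112
top 0.126 315 [0.5559 0.074  0.1293] (0.5559914708137512, 0.07455778121948242) 0.03543921932578087
top 0.122 421 [0.5562 0.0752 0.128 ] (0.5562266111373901, 0.074785016477108) 0.03559963405132294
208 234 182 200
((220.9977264404297, 188.56228637695312), (17.30720329284668, 27.98921775817871), 85.85102844238281) [0.5538 0.0759 0.1295]
```

Call:
drive_tool(
  commands="1 0 0 0 0; 1 -0.1 0 0 0; 1 -0.3 0 0 0; 1 -0.6 0 0 0; 1 -0.6 0 0 0; 1 -0.6 0 0 0",
  newtons=60,
)

```text
t: 10.75
tool_pos: [0.4156, 0.2394, 0.0998]
tool_rot: [-2.224, -0.002, 2.218]
contact_force: [0.5, -0.5, -0.7]
opening: 0.0242
```

Call:
drive_tool(
  commands="1 -0.5 0 0 0; 1 -1.1 0 0 0; 1 -1.8 0 0 0; 1 -2.4 0 0 0; 1 -2.9 0 0 0; 1 -2.9 0 0 0; 1 -2.9 0 0 0",
)

```text
t: 11.33
tool_pos: [0.4151, 0.2391, 0.2148]
tool_rot: [-2.224, -0.001, 2.219]
contact_force: [-0.7, -0.6, -2.2]
opening: 0.0246
```

Run:
```python
from h import *
np.set_printoptions(precision=4,suppress=True)
im,d=ctrl.get_image("side")
cv2.imwrite("pics/j.png",cv2.resize(im[150:310,170:330],(600,600),interpolation=2));o=ctrl.get_obs();print(o["tool_pos"],o["contact_force"],o["wrist_torque"],o["opening"])
```

```text
[0.4142 0.2388 0.213 ] [-0.308   0.0897 -2.3984] [0.0033 0.0091 0.0188] 0.02457568632026427
```

View pics/j.png

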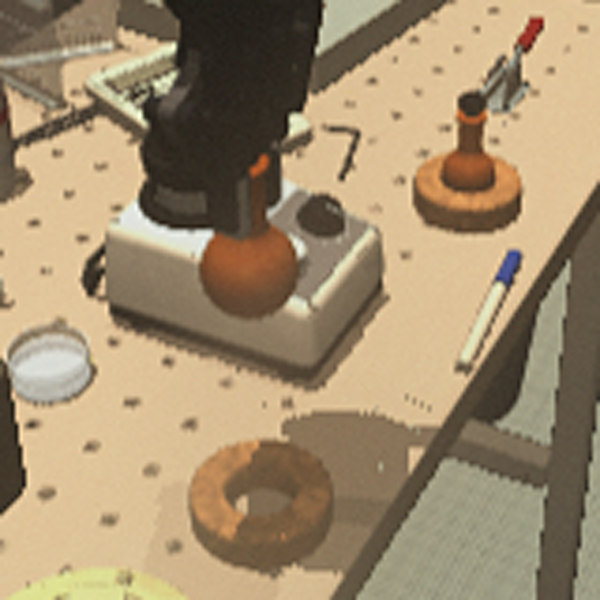

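The flask is out and upright and the ring stayed on the bench. Now carry it gently to above the cradle at (0.5555, 0.0747).

Call:
drive_tool(
  commands="1 0 0.25 -0.21 0; 1 0 0.75 -0.65 0; 1 0 1.4 -1.2 0; 1 0 2.1 -1.8 0; 1 0 2.8 -2.4 0; 1 0 3.4 -2.9 0; 1 0 3.85 -3.3 0; 1 0 4.1 -3.53 0",
)

```text
t: 12.05
tool_pos: [0.5559, 0.0727, 0.2109]
tool_rot: [-2.216, 0.003, 2.226]
contact_force: [-0.0, 1.2, -1.4]
opening: 0.0244
```

Call:
drive_tool(
  commands="1 0 0 0 0; 1 0 0 0 0; 1 0 0 0 0; 1 0 0 0 0",
)

```text
t: 12.38
tool_pos: [0.5549, 0.0761, 0.2135]
tool_rot: [2.219, 0.003, -2.222]
contact_force: [0.3, 0.1, -1.0]
opening: 0.0246
```

Run:
```python
from h import *
np.set_printoptions(precision=4,suppress=True)
im,d=ctrl.get_image("side")
cv2.imwrite("pics/k.png",cv2.resize(im[130:250,160:280],(600,600),interpolation=2));o=ctrl.get_obs();print(o["tool_pos"],o["contact_force"],o["wrist_torque"],o["opening"])
hsv=cv2.cvtColor(im,cv2.COLOR_BGR2HSV);P=cloud("side",d)
m=(hsv[...,0]<14)&(hsv[...,1]>130)&(P[...,2]>.13)&(np.hypot(P[...,0]-.555,P[...,1]-.075)<.05)
s=P[m];print(len(s))
# ball fit
b=s[(s[:,2]<.205)]
A=np.c_[2*b,np.ones(len(b))];x=np.linalg.lstsq(A,(b**2).sum(1),rcond=None)[0];print("sphere",x[:3],np.sqrt(x[3]+(x[:3]**2).sum()),b.min(0),b.max(0))
ys,xs=np.nonzero(m);print(xs.min(),xs.max(),ys.min(),ys.max())
```

```text
[0.5551 0.0761 0.2138] [-0.4212 -0.0494 -1.432 ] [-0.0214 -0.0294  0.0401] 0.02451569980423266
956
sphere [0.5541 0.0761 0.1834] 0.024717033741851715 [0.528  0.0642 0.1646] [0.5705 0.1027 0.2049]
195 232 6 180
```

View pics/k.png

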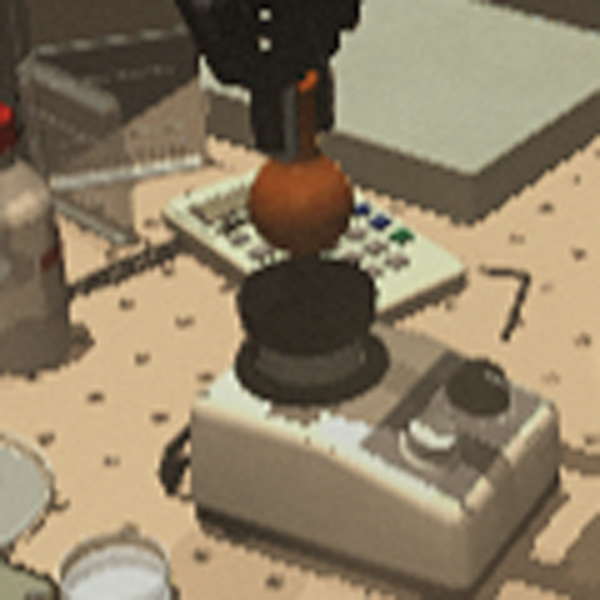

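The ball is centred over the cradle to within about 1.5 mm, and the sphere fit gives (0.5541, 0.0761). I'll trim that and descend slowly.

Call:
drive_tool(
  commands="1 0.1 0.03 -0.02 0; 1 0.3 0.03 -0.02 0; 1 0.5 0.03 -0.02 0; 1 0.7 0.03 -0.02 0; 1 0.85 0.03 -0.02 0; 1 0.95 0.03 -0.02 0; 1 1.0 0.03 -0.02 0; 1 1.0 0.03 -0.02 0",
)

```text
t: 13.1
tool_pos: [0.5563, 0.0738, 0.1733]
tool_rot: [2.22, 0.0, -2.223]
contact_force: [-0.2, -0.3, -1.7]
opening: 0.0242
```

Call:
drive_tool(
  commands="1 0.03 0 0 0; 1 0.07 0 0 0; 1 0.1 0 0 0; 1 0.14 0 0 0; 1 0.17 0 0 0; 1 0.2 0 0 0; 1 0.2 0 0 0",
)

```text
t: 13.68
tool_pos: [0.557, 0.0737, 0.1666]
tool_rot: [2.222, 0.0, -2.22]
contact_force: [0.2, -0.9, 1.1]
opening: 0.0243
```

Call:
drive_tool(
  commands="1 0.03 0 0 0; 1 0.06 0 0 0; 1 0.1 0 0 0; 1 0.13 0 0 0; 1 0.15 0 0 0; 1 0.15 0 0 0; 1 0.15 0 0 0",
)

```text
t: 14.27
tool_pos: [0.5572, 0.0737, 0.1609]
tool_rot: [2.223, 0.0, -2.22]
contact_force: [-0.8, -0.7, 5.2]
opening: 0.0242
```

Call:
drive_tool(
  commands="1 0.03 0 0 0; 1 0.06 0 0 0; 1 0.1 0 0 0; 1 0.1 0 0 0; 1 0.1 0 0 0",
)

```text
t: 14.68
tool_pos: [0.5575, 0.0737, 0.1576]
tool_rot: [2.224, 0.0, -2.219]
contact_force: [-1.3, -0.6, 8.4]
opening: 0.0245
```

Call:
drive_tool(
  commands="1 0.03 0 0.02 0; 1 0.06 0 0.03 0; 1 0.1 0 0.03 0; 1 0.1 0 0.03 0; 1 0.1 0 0.03 0",
)

```text
t: 15.1
tool_pos: [0.5572, 0.0737, 0.1547]
tool_rot: [2.226, 0.0, -2.216]
contact_force: [-0.9, -0.3, 10.2]
opening: 0.0245
```

Call:
drive_tool(
  commands="1 0.02 0 0 0; 1 0.04 0 0 0; 1 0.05 0 0 0; 1 0.05 0 0 0; 1 0.05 0 0 0",
)

```text
t: 15.52
tool_pos: [0.5579, 0.0737, 0.1545]
tool_rot: [2.228, 0.0, -2.214]
contact_force: [-2.6, -0.8, 15.8]
opening: 0.0244
```

The force jumped from 10 to 16 N with 0.2 mm of travel, so it looks like the stop. Checking by camera.

Run:
```python
from h import *
np.set_printoptions(precision=4,suppress=True)
im,d=ctrl.get_image("side")
cv2.imwrite("pics/l.png",cv2.resize(im[130:250,160:280],(600,600),interpolation=2));o=ctrl.get_obs();print(o["tool_pos"],o["contact_force"],o["wrist_torque"],o["opening"])
hsv=cv2.cvtColor(im,cv2.COLOR_BGR2HSV);P=cloud("side",d)
near=np.hypot(P[...,0]-.555,P[...,1]-.075)<.045
m=(hsv[...,0]<14)&(hsv[...,1]>130)&(P[...,2]>.1)&(P[...,2]<.145)&near
b=P[m];A=np.c_[2*b,np.ones(len(b))];x=np.linalg.lstsq(A,(b**2).sum(1),rcond=None)[0];print("sphere",x[:3],np.sqrt(x[3]+(x[:3]**2).sum()),len(b))
for P2,t in((P,"now"),(cloud("side",np.load("pics/side_a.npz")["d"]),"before")):
    # front (camera side) outer wall of rim: max z with y far
    f=P2[(np.hypot(P2[...,0]-.555,P2[...,1]-.0745)<.039)&(np.hypot(P2[...,0]-.555,P2[...,1]-.0745)>.030)&(P2[...,1]>.095)&(P2[...,2]<.15)]
    print(t,len(f),np.percentile(f[:,2],[50,80,90,95,99]))
```

```text
[0.5579 0.0737 0.1545] [-2.9337 -0.3075 15.3876] [-0.1301  0.4227  0.0158] 0.02438431222673471
sphere [0.5558 0.0737 0.1251] 0.024362307191312754 213
now 203 [0.1054 0.1158 0.1189 0.12   0.1208]
before 194 [0.1178 0.1286 0.1302 0.1318 0.1328]
```

View pics/l.png

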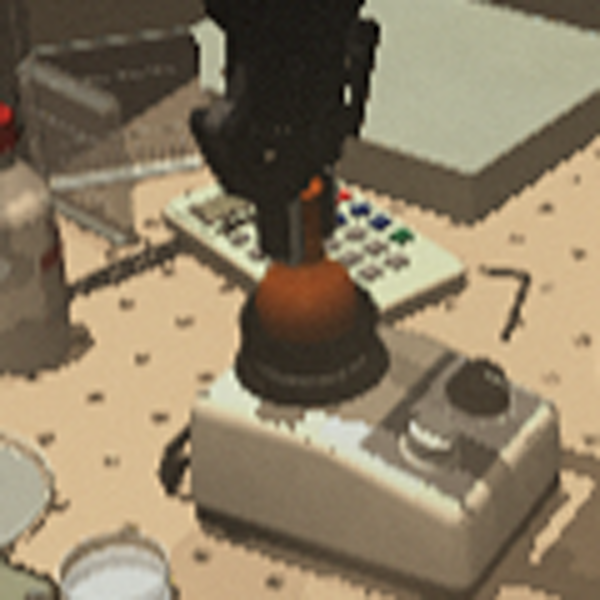

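The cradle is all the way down: its rim's wall dropped about 11.5–12 mm, from 0.130 to 0.119. The flask is upright and seated. I'll hold briefly to check it is steady, check the small flask, then hand in.

Call:
drive_tool(
  commands="1 0 0 0 0; 1 0 0 0 0; 1 0 0 0 0; 1 0 0 0 0; 1 0 0 0 0; 1 0 0 0 0",
)

```text
t: 16.07
tool_pos: [0.5579, 0.0737, 0.1545]
tool_rot: [2.228, 0.0, -2.214]
contact_force: [-3.5, -1.3, 15.8]
opening: 0.0239
```

Run:
```python
from h import *
np.set_printoptions(precision=4,suppress=True)
im,d=ctrl.get_image("side");P=cloud("side",d);P0=cloud("side",np.load("pics/side_a.npz")["d"])
for Q in(P,P0):
    s=Q[(np.hypot(Q[...,0]-.432,Q[...,1]+.118)<.06)&(Q[...,2]>.015)];print(len(s),s.mean(0),s.max(0)[2])
o=ctrl.get_obs();print(o["t"],o["tool_pos"],o["contact_force"],o["opening"])
if o["contact_force"][2]>13: ctrl.finish_job();print("done")
```

```text
552 [ 0.4279 -0.1083  0.0402] 0.10163126633471486
546 [ 0.4278 -0.1087  0.0405] 0.10072779088352457
16.1167 [0.5579 0.0737 0.1545] [-2.7491 -1.5287 14.9589] 0.024355017719584364
the job is handed in; nothing more can be done
done
```

The job is handed in at about 16 s. The arm is still holding the larger flask in the cradle, pressed all the way down.

- **Button:** I pushed the start button until it stopped. The force rose from about 4 N to 25 N with almost no further travel, after about 6 mm of stroke. The button was covered by the fingers during the push, so this rests on force and height, not on a picture.
- **Flask:** I lifted it out of its ring and carried it upright to the mixer. I then pressed it down in small steps.
- **Cradle:** The upward force rose from 10 N to about 16 N within 0.2 mm of travel. That is more than the 12.4 N the spring needs at the bottom. The camera shows the rim about 11.5–12 mm lower than at the start.
- **Final state:** The pose held steady through the last half-second check, with 15–16 N downward push and about 3 N sideways. The smaller flask's measured position is unchanged within about 0.5 mm.

**Not as planned:**
- **First grip:** It pushed on the shoulder of the flask with about 6 N. When I moved up to correct it, the flask came about 4 mm out of its ring. I set it back down and gripped again higher up.
- **Final grip:** The fingers read 24–25 mm, more than the 22 mm neck. The pads lie along the neck but probably bear mostly on the 27 mm lip just above it.

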